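# Release the twin-button latch of the gauge drawer

### The job

The gauge drawer under the teak inspection shelf is shut by a travel latch with two push-buttons on the deck. Put one fingertip on each button, press both fully down together and hold them down until the drawer has slid out to its stop by its own springs; then lift off so that both buttons come up, and move clear. Do not touch the drawer or its pull, and leave the gear on the shelf where it is.

Things in the scene. Friction and masses are not known exactly. Their poses are not given: they have to be found in the camera images.
- shelf: The teak inspection shelf: a fixed bench-top riser 300 mm deep (x), 460 mm wide (y), its deck's top 100 mm above the work surface. Origin: centre of its underside; x points from its front (the drawer side, towards the robot) to its back, y to its left, z up. On the deck, 85 mm in front of the centre (x = -85 mm), lies a dark steel latch plate, 40 mm (x) by 108 mm (y) and 3 mm thick, with the two push-buttons.
- cap_left (a point): The steel cap of the left push-button, a cylinder 22 mm in diameter. This point is the centre of its flat top and moves down with the cap; z up. At rest the top stands 15 mm above the deck (12 mm above the latch plate). The shelf-frame place is x = -85, y = +30 mm.
- cap_right (a point): The same for the right push-button, at y = -30 mm of the shelf: the two caps' centres are 60 mm apart along the shelf's y.
- button_left (a joint): How far the left button is pressed, m: 0 up, 0.008 fully down (then the cap still stands 4 mm above the latch plate). A spring pushes it up with 1.5 N at the top and 4.5 N at the bottom. Its collar under the deck locks the drawer until it is down by about 5 mm.
- button_right (a joint): The same for the right button. Both together need about 9 to 10 N to be held at the bottom; either one that is up keeps the drawer locked.
- drawer (a joint): How far the shallow drawer has slid out of the shelf's front (towards the shelf's -x), m: 0 shut, 0.070 at its stop. Springs push it out and a damper slows it: with both buttons down it reaches its stop in about 3 to 4 s. If a button comes up early, a safety keeper catches the drawer at about 0.040; pressing both again lets it go on.
- drawer_front (a point): The drawer's teak front panel, 16 mm thick, 412 mm wide, 58 mm high, with a round wooden pull 33 mm in diameter standing 29 mm out of its middle. This point is the panel's centre, 143 mm in front of the shelf's centre and 50 mm above the work surface when shut; it moves with the drawer, below the deck's underside.
- carabiner: Bystander, loose on the deck: an orange carabiner lying flat, about 115 by 70 mm, 14 mm high. Origin: under its middle.
- gauge: Bystander, loose on the deck: a steel wear-gauge plate with four holes, 110 by 46 by 4 mm. Origin: centre of its underside, x along its length.
- ascender: Bystander, loose at the back of the deck: a handled ascender with a blue rubber grip lying flat, about 195 mm long (its x), 75 mm wide, 25 mm high. Origin: under its middle.
- jar: Bystander, standing loose on the deck: a frosted glass jar of steel rivets with a steel lid, 66 mm in diameter, 81 mm high. Origin: centre of its underside. The carabiner, the gauge and the jar stand in three places (left, right and back left) in any order, none nearer than 90 mm to the middle between the buttons.

How it is judged:
By the outcome, as a careful person would: the job done as asked, in the order asked, and still so for the second after the job is handed in, with the robot touching nothing.
It also fails if it takes over 35 s, if anything falls off the work surface, if the arm or the gripper's body presses on something with over 40 N, if the wrist force passes 120 N, or if a joint passes its speed limit or range.

### The arm

A 6-joint arm with a two-finger parallel gripper is mounted at the origin on the work surface. World frame = base frame: x ahead of the robot, y to its left, z up, the work surface at z = 0. Lengths are in m, angles in rad, forces in N, time in s.
With the tool pointing down it reaches from about 0.25 to 0.775 m from the base axis. Payload 4 kg.
Tool frame: the origin (TCP) lies midway between the tips of the shut fingers; the grasp point (between the pads) lies 19 mm behind it (robot.pinch_z is the distance from the TCP to the grasp point, in m); x points along the fingers, y is the direction in which the jaws open and shut, and the axes are right-handed (so a half turn about x gives the same grasp; the last joint's range is limited). The gripper opens to 94 mm and grips with 3 to 60 N. Pads are 16 mm wide; open, the fingers measure 119 mm over their backs; the gripper's body (75 mm by 177 mm) begins 78 mm behind the grasp point.
Start: joints at [1.069, 0.087, 1.371, -0, 1.684, -0.103], TCP at [0.214, 0.507, 0.206] pointing down, gripper open.
Joint ranges: [-3.1, 3.1], [-0.76, 2.03], [0.27, 2.55], [-1.08, 4.22], [0.17, 2.65], [-2.57, 2.57]. Speed limits (rad/s): [2.79, 2.79, 3.14, 3.14, 3.14, 3.14].

### API

Orientations are given as [roll, pitch, yaw] about the fixed x, y, z axes, in that order (R = Rz(yaw) Ry(pitch) Rx(roll)).
In Python, from bench import robot, imaging gives the robot as it stands. The module is installed in compiled form; this text tells all that it offers.
- The arm moves only by the tool drive_tool, never from a script. Its argument "commands" is a list that holds one entry, the list of rows, each a list of 4 numbers: the shift along the tool's x, y, z as a fraction of full scale, then the turn about the tool's x as a fraction of full scale. A call has 1 to 20 rows; each row shifts and turns the commanded pose from where the row before left it, along the tool's axes as they then stand; what a row does not reach is not made up. Full scale, the value 1, is 0.25 m for a shift and 360 degrees for a turn. A row lasts 1/10 s, in which the tool goes at most 50 mm and 8.59 degrees, less where a joint would pass 70% of its speed; a pose out of reach is approached as far as the arm can. A call with a number of a shift or a turn outside -1 to 1 is refused whole. A call with a gripper value outside its range is refused whole. "grip" is the opening, from 0 (shut) to 1 (fully open), set as the call begins (left out, the last holds). The fingers move at their own pace and stop on an object; the grip force is fixed at half the most. Time passes only in rows, so rows that do not move let the fingers close. It gives the time, the measured TCP pose, the force and the opening at its end, in the units of the state.
- robot.get_obs(): the state, without advancing time (a new reading comes with each control period).
- imaging.snapshot(name): name is "side" or "top"; returns a dict with "pixels" (384x512x3 uint8, red, green, blue), "z_map" (384x512 float32, m along the optical axis (not along the pixel's ray), 0 where there is no reading), "mtx" (3x3 intrinsics, pixels), "extrinsics" (4x4, takes a point from world to camera coordinates). Camera axes: x right, y up, looking along -z (the intrinsics and any distortion apply to the point x, -y, -z); pixel columns grow to the right and rows downward; lengths in m; the calibration is good to about 2 mm. A picture is of the moment at which its call begins.
- robot.close_job(): hands the job in, once; it reports no verdict.
The state is a dict: "time": time; "joint_positions": joint angles; "qvel": joint speeds; "joint_torque": joint torques, N m; "tool_pos": TCP position; "ee_rot": TCP orientation; "wrist_force": force on the tool from outside, world axes, zero at the start; "wrist_torque": the same for the moment, N m; "width": finger opening in m.
Only numpy, scipy, OpenCV 4.12 (cv2) and the standard library are available. Lean on these libraries where they do the work, as an engineer would, in place of code of your own. Each camera call takes 0.05 s, during which the arm holds its last target.

## Working session

There is one attempt and no reset: what is moved stays moved. The work goes in short steps, Python scripts to look and compute and a tool call to move; the robot and the scene stay as the last step left them, time stands still between calls to the robot, and variables do not carry over. Pictures are saved under pics/ and viewed, and the job is handed in when it is done.

Besides the shell and the picture viewer there is one more tool, called after ">>>" as name([rows], argument=value, ...), one row to a line, values as JSON. drive_tool: Moves the arm, as the interface text tells. Shift numbers are shares of 0.25 m and turn numbers shares of 360 degrees, none past 1 either way. Its arguments: {"type":"object","properties":{"commands":{"type":"array","items":{"type":"array","items":{"type":"array","items":{"type":"number","minimum":-1,"maximum":1}}}},"grip":{"type":"number"}},"required":["commands"]}

```bash
mkdir -p pics
python3 - <<'E'
from bench import robot, imaging
import cv2,numpy as np
o=robot.get_obs()
for k,v in o.items(): print(k,np.round(v,4))
print(robot.pinch_z)
for n in("top","side"):
    s=imaging.snapshot(n); cv2.imwrite(f"pics/{n}0.png",s["pixels"][:,:,::-1]); np.savez(f"{n}0.npz",**s)
    print(n,s["mtx"],s["extrinsics"], s.keys())
E
```

```text
time 0.0
joint_positions [ 1.0689  0.0879  1.3722 -0.      1.6836 -0.1031]
qvel [-0.0015 -0.0014  0.0007  0.0004 -0.0022 -0.0003]
joint_torque [-5.00000e-04 -3.40174e+01 -3.02432e+01  7.18000e-02  3.28000e-02
 -2.00000e-04]
tool_pos [0.2133 0.5064 0.2043]
ee_rot [-1.6688  1.5687 -2.0677]
wrist_force [-0.4046  0.3312 -0.011 ]
wrist_torque [-0.0135  0.0366  0.0318]
width 0.094
0.0188
top [[415.28984691   0.         262.32006151]
 [  0.         415.28984691 194.78328073]
 [  0.           0.           1.        ]] [[ 0.01236176 -0.99962609  0.02439006  0.04206212]
 [ 0.99380301  0.01497713  0.11014201 -0.61853013]
 [-0.11046612  0.02287736  0.99361656 -0.85863451]
 [ 0.          0.          0.          1.        ]] dict_keys(['pixels', 'z_map', 'mtx', 'extrinsics'])
side [[463.02101322   0.         263.57617334]
 [  0.         463.02101322 189.12897842]
 [  0.           0.           1.        ]] [[ 0.82176239 -0.5695393   0.01820887 -0.49950881]
 [ 0.37112392  0.55917942  0.74134028 -0.33806811]
 [-0.43240445 -0.60244781  0.67088228 -0.6693952 ]
 [ 0.          0.          0.          1.        ]] dict_keys(['pixels', 'z_map', 'mtx', 'extrinsics'])
```

View pics/top0.png

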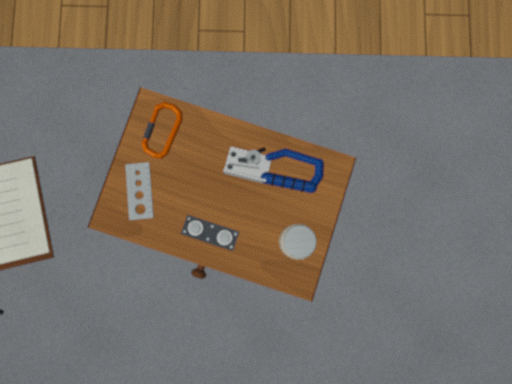

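View pics/side0.png

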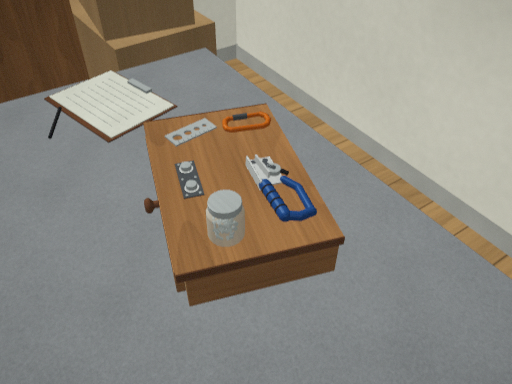

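The top view shows the left cap near (195,228), the right near (225,237), and the jar at (297,242), to the right of the plate. The gauge is at (139,191) to the left, the carabiner at the back left and the pull at (199,272).

```bash
cat > h.py <<'E'
import numpy as np
def back(s,u,v,z=None,depth=None):
    K=s["mtx"];T=s["extrinsics"];R=T[:3,:3];t=T[:3,3]
    d=np.array([(u-K[0,2])/K[0,0],-(v-K[1,2])/K[1,1],-1.])
    o=-R.T@t; w=R.T@d
    k=depth if depth is not None else (z-o[2])/w[2]
    return o+k*w
def proj(s,p):
    K=s["mtx"];T=s["extrinsics"];c=T[:3,:3]@np.array(p)+T[:3,3]
    return K[0,0]*c[0]/-c[2]+K[0,2], K[1,1]*-c[1]/-c[2]+K[1,2]
E
python3 - <<'E'
import numpy as np,cv2
for n,(x,y,w,h),f in(("top",(170,205,80,60),10),("side",(150,140,80,60),10)):
    im=cv2.imread(f"pics/{n}0.png")[y:y+h,x:x+w]
    cv2.imwrite(f"pics/{n}crop.png",cv2.resize(im,None,fx=f,fy=f,interpolation=cv2.INTER_CUBIC))
E
```

```text
(no output)
```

View pics/topcrop.png

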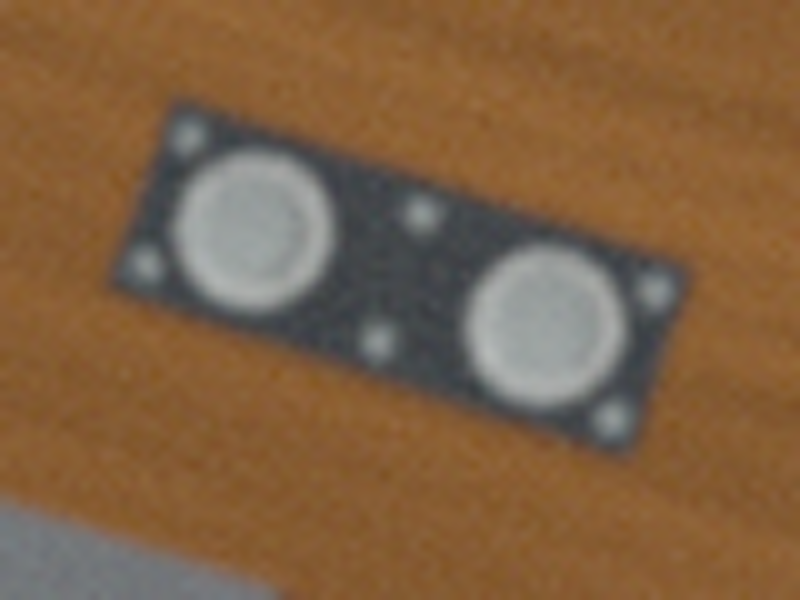

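View pics/sidecrop.png

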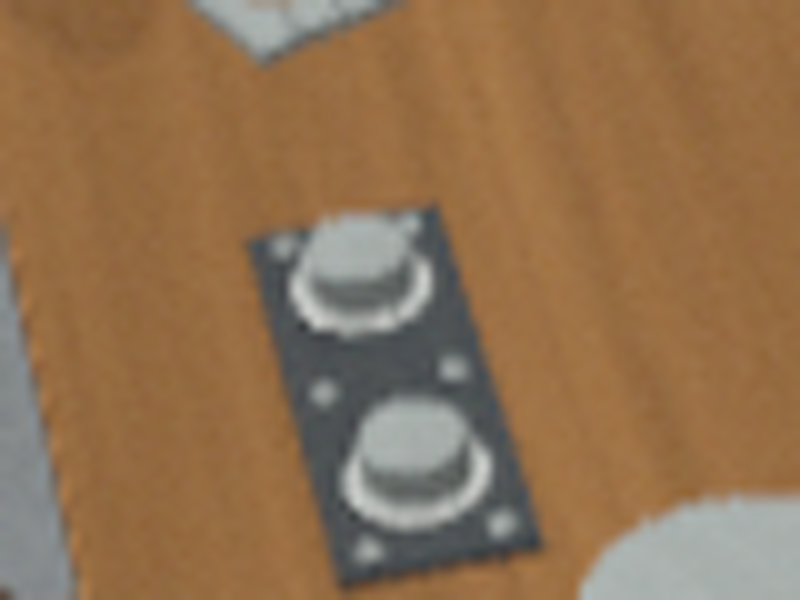

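Run:
```python
import numpy as np
from h import *
from scipy.spatial.transform import Rotation as Rn
np.set_printoptions(precision=4,suppress=True)
T=np.load("top0.npz");S=np.load("side0.npz")
c=lambda p,x0,y0:((p[0]+.5)/10-.5+x0,(p[1]+.5)/10-.5+y0)
tl,tr=[back(T,*c(p,170,205),z=.115) for p in((257,229),(543,325))]
sl,sr=[back(S,*c(p,150,140),z=.115) for p in((358,247),(415,437))]
rl,rr=[back(T,*c(p,170,205),z=.103) for p in((255,230),(546,326))]
pc=[back(T,*c(p,170,205),z=.103) for p in((175,100),(692,268),(632,458),(112,287))]
for n,a,b in(("top",tl,tr),("side",sl,sr),("ring",rl,rr)):
    d=a-b;print(n,a,b,(a+b)/2,np.linalg.norm(d),np.degrees(np.arctan2(-d[0],d[1])))
print("plate",np.mean(pc,0),[np.linalg.norm(pc[i]-pc[i-1]) for i in range(4)])
d=pc[0]+pc[3]-pc[1]-pc[2];print(np.degrees(np.arctan2(-d[0],d[1])))
for n,s,(u,v) in(("T",T,(182,217)),("T",T,(211,250)),):
    u,v=int(u),int(v);z=s["z_map"][v,u];print(back(s,u,v,depth=z))
for u,v in((195,227),(224,237),(210,232),(200,272),(297,242),(139,191)):
    print(u,v,back(T,u,v,depth=T["z_map"][v,u]))
for u,v in((185,164),(191,183)):
    print("S",u,v,back(S,u,v,depth=S["z_map"][v,u]))
from bench import robot
o=robot.get_obs();print(Rn.from_euler('xyz',o["ee_rot"]).as_matrix(),o["tool_pos"])
```

```text
top [0.5436 0.1809 0.115 ] [0.5259 0.1255 0.115 ] [0.5347 0.1532 0.115 ] 0.05817735695993207 -17.722074915352675
side [0.5401 0.1837 0.115 ] [0.5222 0.1259 0.115 ] [0.5311 0.1548 0.115 ] 0.06050749457637032 -17.22176072026803
ring [0.5437 0.1829 0.103 ] [0.5258 0.1257 0.103 ] [0.5348 0.1543 0.103 ] 0.059968166574167835 -17.427084284128394
plate [0.5348 0.1539 0.103 ] [np.float64(0.03830611370376196), np.float64(0.10666522312972658), np.float64(0.03862489576029241), np.float64(0.10684041851639192)]
-17.273250008148413
[0.5642 0.2096 0.0997]
[0.5005 0.1509 0.1008]
195 227 [0.5444 0.1812 0.1166]
224 237 [0.526  0.1251 0.1161]
210 232 [0.5355 0.1537 0.101 ]
200 272 [0.4551 0.1757 0.0626]
297 242 [ 0.5182 -0.0085  0.1822]
139 191 [0.6145 0.296  0.0992]
S 185 164 [0.54   0.1851 0.1147]
S 191 183 [0.523  0.1279 0.1137]
[[-0.0009  0.3883  0.9215]
 [-0.0017  0.9215 -0.3883]
 [-1.     -0.0019 -0.0002]] [0.2133 0.5064 0.2044]
```

>>> drive_tool([
  [[0,-0.0445,0.0959,0],[0,-0.0445,0.0959,0],[0,-0.0445,0.0959,0],[0,-0.0445,0.0959,0],[0,-0.0445,0.0959,0],[0,-0.0445,0.0959,0],[0,-0.0445,0.0959,0],[0,-0.0445,0.0959,0],[0,-0.0445,0.0959,0],[0,-0.0445,0.0959,0],[0,-0.0445,0.0959,0],[0,-0.0445,0.0959,0],[0,-0.0445,0.0959,0],[0,-0.0445,0.0959,0],[0,-0.0445,0.0959,0],[0,-0.0445,0.0959,0],[0,-0.0445,0.0959,0],[0,-0.0445,0.0959,0],[0,0,0,-0.0077],[0,0,0,-0.0077]],
], grip=0.505)

```text
time: 2.1
tool_pos: [0.5337, 0.1538, 0.2045]
ee_rot: [-2.715, 1.569, -3.016]
wrist_force: [0.1, 0.6, -1.0]
width: 0.0477
```

>>> drive_tool([
  [[0,0,0,0],[0,0,0,0]],
])

```text
time: 2.3
tool_pos: [0.5333, 0.1547, 0.205]
ee_rot: [-2.789, 1.57, -3.092]
wrist_force: [0.1, -0.2, 0.1]
width: 0.0477
```

```bash
cat > look.py <<'E'
import sys
from bench import robot, imaging
import cv2,numpy as np
from scipy.spatial.transform import Rotation as Rn
np.set_printoptions(precision=4,suppress=True)
tag=sys.argv[1]
for n in("top","side"):
    s=imaging.snapshot(n); cv2.imwrite(f"pics/{n}{tag}.png",s["pixels"][:,:,::-1]); np.savez(f"{n}{tag}.npz",**s)
o=robot.get_obs()
print(o["time"],o["tool_pos"],o["wrist_force"],o["width"]);R=Rn.from_euler('xyz',o["ee_rot"]).as_matrix();print(R,np.degrees(np.arctan2(-R[0,1],R[1,1])))
E
python3 look.py 1
python3 - <<'E'
import cv2
im=cv2.imread("pics/side1.png")[60:240,90:330]
cv2.imwrite("pics/side1c.png",cv2.resize(im,None,fx=3.3,fy=3.3,interpolation=cv2.INTER_CUBIC))
E
```

```text
2.4 [0.5333 0.1549 0.2053] [ 0.9066 -0.5423 -0.489 ] 0.047759622847043284
[[-0.0003  0.2978  0.9546]
 [ 0.      0.9546 -0.2978]
 [-1.     -0.0001 -0.0003]] -17.32274036723177
```

View pics/side1c.png

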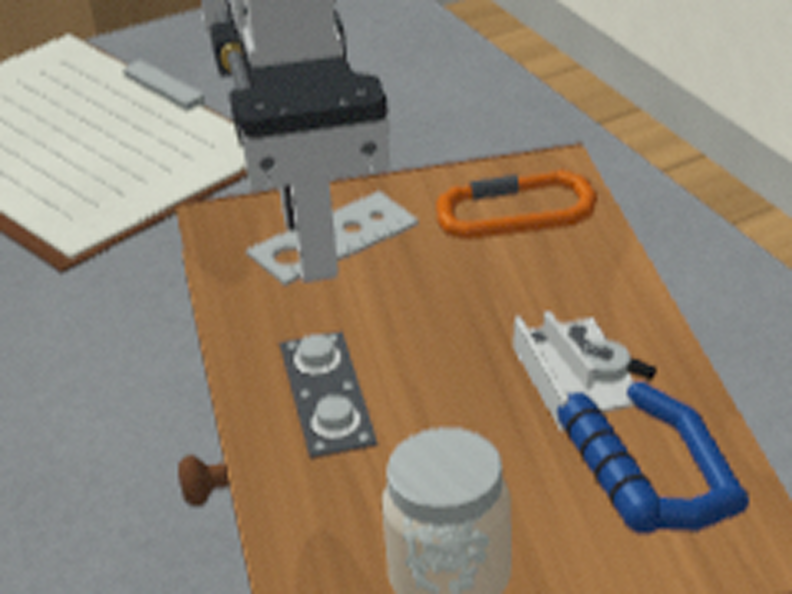

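View pics/top1.png

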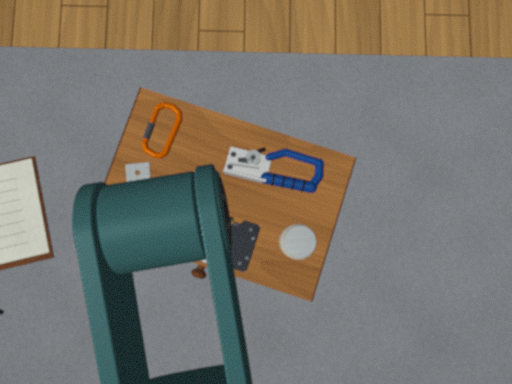

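The tool is over the buttons and turned to match. I'll go down to about 15 mm above the caps and check the alignment in the side view.

>>> drive_tool([
  [[0.075,0,0,0],[0.075,0,0,0],[0.075,0,0,0],[0.075,0,0,0],[0,0,0,0],[0,0,0,0]],
])

```text
time: 3.0
tool_pos: [0.5333, 0.1549, 0.1306]
ee_rot: [-2.78, 1.57, -3.082]
wrist_force: [0.0, -0.0, 0.1]
width: 0.0476
```

```bash
python3 look.py 2
python3 - <<'E'
import cv2
im=cv2.imread("pics/side2.png")[120:220,140:260]
cv2.imwrite("pics/side2c.png",cv2.resize(im,None,fx=6,fy=6,interpolation=cv2.INTER_CUBIC))
E
```

```text
3.1 [0.5343 0.155  0.132 ] [0.5583 0.8634 0.331 ] 0.04732552316764008
[[ 0.0024  0.2974  0.9547]
 [ 0.0005  0.9548 -0.2974]
 [-1.      0.0012  0.0021]] -17.301857220023
```

View pics/side2c.png

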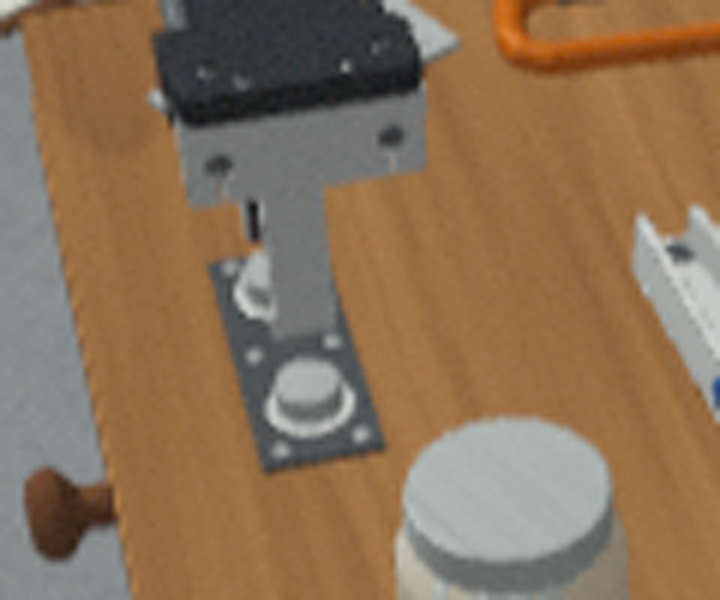

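Run:
```python
from h import *
S=np.load("side2.npz")
t=np.array([.5333,.1549,.1306]);y=np.array([.2974,.9548,0]);z=np.array([.9548,-.2974,0])
for k in(-.008,0,.008): print(proj(S,t-y*.0362+z*k))
print([( (275.5)/6-.5+140,338.5/6-.5+120),((336.5)/6-.5+140,330.5/6-.5+120)])
e=back(S,190.4,175.3,z=.1306);print(e, e+y*.0362, e+y*(.0362-.03))
print("cap R side",.5222,.1259)
```

```text
(np.float64(187.71952269476725), np.float64(179.3972990669677))
(np.float64(191.8952860687465), np.float64(178.62661477825506))
(np.float64(196.05334890472352), np.float64(177.85919732372778))
[(185.41666666666666, 175.91666666666666), (195.58333333333334, 174.58333333333334)]
[0.52477667 0.13053738 0.1306    ] [0.53554255 0.16510114 0.1306    ] [0.52662055 0.13645714 0.1306    ]
cap R side 0.5222 0.1259
```

The finger's outer lower edge sits about 3 px higher than my model predicts. I'll check it with the depth map before going further.

Run:
```python
from h import *
np.set_printoptions(precision=4,suppress=True)
S=np.load("side2.npz")
t=np.array([.5333,.1549,.1306]);y=np.array([.2974,.9548,0]);z=np.array([.9548,-.2974,0])
for u in (187,190,193):
  for v in range(152,184,2):
    d=float(S["z_map"][v,u])
    if d>0:
        p=back(S,u,v,depth=d);q=p-t;print(u,v,"y %.4f z %.4f height %.4f"%(q@y,q@z,p[2]),S["pixels"][v,u])
```

```text
187 152 y -0.0817 z -0.0085 height 0.2297 [114 116 116]
187 154 y -0.0364 z -0.0038 height 0.1907 [115 117 116]
187 156 y -0.0362 z -0.0042 height 0.1860 [118 117 118]
187 158 y -0.0372 z -0.0047 height 0.1823 [116 119 117]
187 160 y -0.0371 z -0.0051 height 0.1776 [118 118 119]
187 162 y -0.0346 z -0.0053 height 0.1711 [115 117 117]
187 164 y -0.0353 z -0.0058 height 0.1670 [115 115 118]
187 166 y -0.0348 z -0.0062 height 0.1619 [114 115 115]
187 168 y -0.0358 z -0.0067 height 0.1580 [116 118 117]
187 170 y -0.0371 z -0.0073 height 0.1544 [116 117 118]
187 172 y -0.0351 z -0.0076 height 0.1479 [114 117 117]
187 174 y -0.0342 z -0.0079 height 0.1423 [115 117 115]
187 176 y -0.0312 z -0.0080 height 0.1350 [ 96  98 100]
187 178 y 0.0015 z -0.0051 height 0.1022 [83 85 90]
187 180 y -0.0032 z -0.0061 height 0.1010 [106 110 111]
187 182 y -0.0244 z -0.0087 height 0.1143 [171 177 174]
190 152 y -0.0358 z 0.0020 height 0.1936 [112 113 114]
190 154 y -0.0353 z 0.0017 height 0.1886 [116 118 118]
190 156 y -0.0348 z 0.0014 height 0.1838 [115 115 115]
190 158 y -0.0361 z 0.0008 height 0.1802 [1
[... 845 characters left out ...]
 y -0.0331 z 0.0066 height 0.1767 [113 116 115]
193 160 y -0.0365 z 0.0058 height 0.1748 [117 119 119]
193 162 y -0.0354 z 0.0056 height 0.1692 [115 118 116]
193 164 y -0.0370 z 0.0050 height 0.1659 [113 114 114]
193 166 y -0.0359 z 0.0047 height 0.1603 [117 119 116]
193 168 y -0.0360 z 0.0043 height 0.1557 [115 115 118]
193 170 y -0.0354 z 0.0040 height 0.1504 [115 117 117]
193 172 y -0.0378 z 0.0033 height 0.1476 [117 117 117]
193 174 y -0.0346 z 0.0032 height 0.1401 [108 111 111]
193 176 y 0.0035 z 0.0075 height 0.1028 [78 84 87]
193 178 y -0.0028 z 0.0063 height 0.1030 [79 83 84]
193 180 y -0.0076 z 0.0052 height 0.1019 [137 144 141]
193 182 y -0.0287 z 0.0023 height 0.1152 [169 177 173]
```

The outer face is at 36 mm as expected, but it ends about 8 mm above the TCP, so the tip is probably bevelled on the outside. I'll widen slightly to keep the contact well inside the caps, then come down watching the force.

>>> drive_tool([
  [[0.02,0,0,0],[0.02,0,0,0],[0.01,0,0,0],[0.008,0,0,0],[0,0,0,0]],
], grip=0.55)

```text
time: 3.6
tool_pos: [0.5334, 0.1547, 0.1157]
ee_rot: [-2.839, 1.57, -3.141]
wrist_force: [0.6, -0.6, 0.0]
width: 0.0516
```

>>> drive_tool([
  [[0.008,0,0,0],[0.008,0,0,0],[0,0,0,0]],
])

```text
time: 3.9
tool_pos: [0.5337, 0.1548, 0.1137]
ee_rot: [0.464, 1.57, 0.162]
wrist_force: [-2.2, -0.4, 5.7]
width: 0.052
```

>>> drive_tool([
  [[0.008,0,0,0],[0.008,0,0,0],[0.008,0,0,0],[0,0,0,0]],
])

```text
time: 4.3
tool_pos: [0.5337, 0.1548, 0.1079]
ee_rot: [0.424, 1.569, 0.122]
wrist_force: [-2.9, -0.8, 6.9]
width: 0.0518
```

```bash
python3 look.py 3
python3 - <<'E'
import cv2
im=cv2.imread("pics/side3.png")[120:220,130:250]
cv2.imwrite("pics/side3c.png",cv2.resize(im,None,fx=6,fy=6,interpolation=cv2.INTER_CUBIC))
E
```

```text
4.4 [0.5337 0.1548 0.1081] [-4.0652 -0.709   7.9968] 0.05200622957986009
[[ 0.0015  0.2974  0.9547]
 [ 0.0003  0.9547 -0.2974]
 [-1.      0.0007  0.0014]] -17.30388494647319
```

View pics/side3c.png

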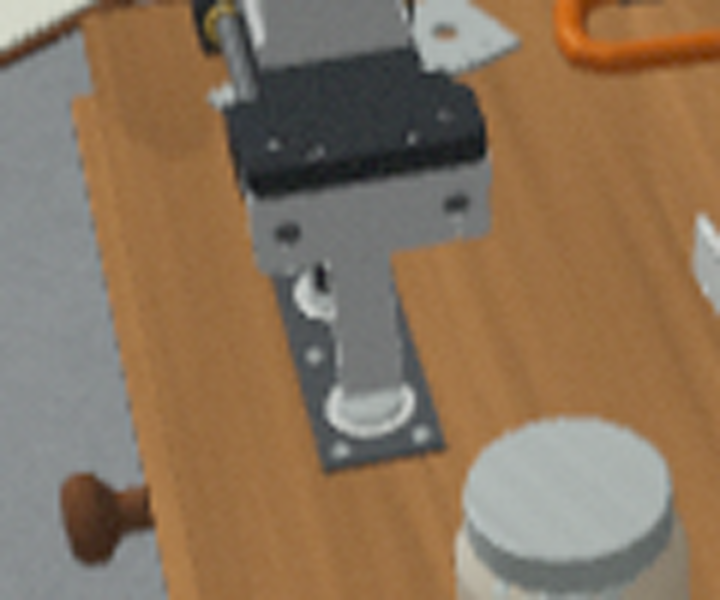

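Both tips are on the caps and the right cap looks almost down. I'll press a little further to bottom them and then hold.

>>> drive_tool([
  [[0.006,0,0,0],[0.006,0,0,0],[0,0,0,0],[0,0,0,0]],
])

```text
time: 4.8
tool_pos: [0.5338, 0.1548, 0.1072]
ee_rot: [0.419, 1.568, 0.118]
wrist_force: [-6.0, -1.5, 14.0]
width: 0.0512
```

>>> drive_tool([
  [[0.006,0,0,0],[0,0,0,0],[0,0,0,0],[0,0,0,0],[0,0,0,0],[0,0,0,0],[0,0,0,0],[0,0,0,0],[0,0,0,0],[0,0,0,0]],
])

```text
time: 5.8
tool_pos: [0.5338, 0.1548, 0.1071]
ee_rot: [0.383, 1.568, 0.081]
wrist_force: [-8.4, -0.8, 19.7]
width: 0.0518
```

```bash
python3 look.py 4
python3 - <<'E'
import cv2
im=cv2.imread("pics/side4.png")[100:280,80:320]
cv2.imwrite("pics/side4c.png",cv2.resize(im,None,fx=3.3,fy=3.3,interpolation=cv2.INTER_CUBIC))
E
```

```text
5.9 [0.5338 0.1548 0.1071] [-7.6802 -2.0288 18.922 ] 0.05151458029534933
[[ 0.0033  0.2973  0.9548]
 [ 0.0003  0.9548 -0.2973]
 [-1.      0.0013  0.003 ]] -17.296739177110275
```

View pics/side4c.png

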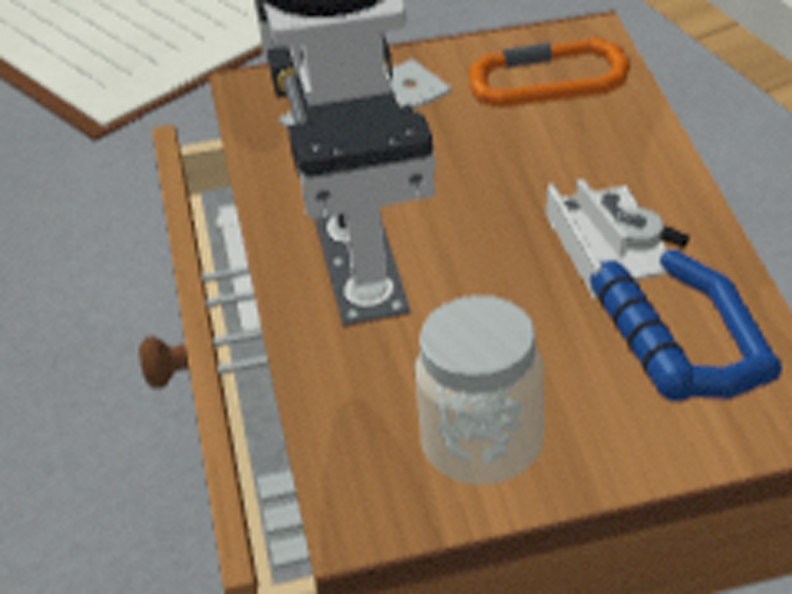

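The drawer is sliding out, with the pull now near (160,360) in the crop. Keep holding.

>>> drive_tool([
  [[0,0,0,0],[0,0,0,0],[0,0,0,0],[0,0,0,0],[0,0,0,0],[0,0,0,0],[0,0,0,0],[0,0,0,0],[0,0,0,0],[0,0,0,0],[0,0,0,0],[0,0,0,0],[0,0,0,0],[0,0,0,0],[0,0,0,0],[0,0,0,0],[0,0,0,0],[0,0,0,0],[0,0,0,0],[0,0,0,0]],
])

```text
time: 7.9
tool_pos: [0.5338, 0.1548, 0.1071]
ee_rot: [0.39, 1.568, 0.088]
wrist_force: [-7.5, -2.4, 19.0]
width: 0.0519
```

```bash
python3 look.py 5
```

```text
8.0 [0.5338 0.1548 0.1071] [-7.8735 -1.3591 19.1696] 0.051513229372774846
[[ 0.0032  0.2973  0.9548]
 [ 0.0003  0.9548 -0.2973]
 [-1.      0.0012  0.003 ]] -17.29405761094929
```

>>> drive_tool([
  [[0,0,0,0],[0,0,0,0],[0,0,0,0],[0,0,0,0],[0,0,0,0],[0,0,0,0],[0,0,0,0],[0,0,0,0],[0,0,0,0],[0,0,0,0],[0,0,0,0],[0,0,0,0],[0,0,0,0],[0,0,0,0],[0,0,0,0]],
])

```text
time: 9.5
tool_pos: [0.5338, 0.1548, 0.1071]
ee_rot: [0.387, 1.568, 0.085]
wrist_force: [-9.0, -1.3, 19.5]
width: 0.0524
```

```bash
python3 look.py 6
python3 - <<'E'
import cv2,numpy as np
ims=[cv2.resize(cv2.imread(f"pics/side{k}.png")[150:250,110:200],None,fx=4,fy=4,interpolation=cv2.INTER_CUBIC) for k in(5,6)]
cv2.imwrite("pics/cmp56.png",np.hstack(ims))
E
```

```text
9.6 [0.5338 0.1548 0.1071] [-8.4998 -1.6606 17.9873] 0.05196737345355843
[[ 0.0033  0.2973  0.9548]
 [ 0.0003  0.9548 -0.2973]
 [-1.      0.0013  0.003 ]] -17.29441299889857
```

View pics/cmp56.png

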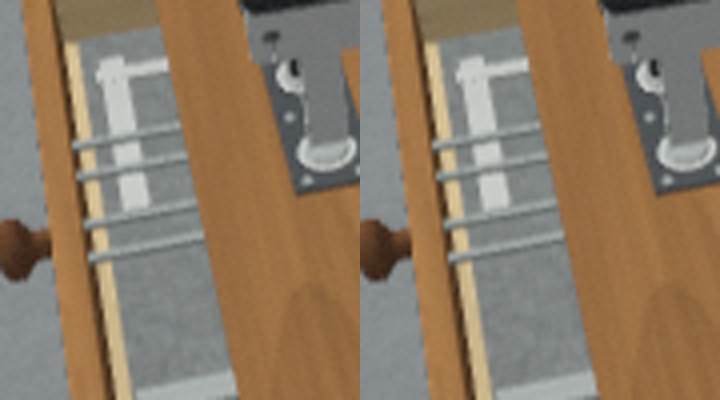

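The drawer is still between these two frames. I'll measure how far it came out before lifting.

Run:
```python
from h import *
A=np.load("side0.npz");S=np.load("side6.npz")
y=np.array([.2974,.9548,0]);x=np.array([.9548,-.2974,0]);c=np.array([.5335,.1545,0])+.085*x
for v in (170,185,200,215,230):
    r=[]
    for u in range(110,165):
        d=float(S["z_map"][v,u])
        if d>0:
            p=back(S,u,v,depth=d)
            if .074<p[2]<.086: r.append((p-c)@x)
    if r: print(v,"panel x range",np.round([min(r),max(r)],4))
```

```text
170 panel x range [-0.2218 -0.208 ]
185 panel x range [-0.2216 -0.1791]
200 panel x range [-0.2236 -0.1541]
215 panel x range [-0.2231 -0.1999]
230 panel x range [-0.2232 -0.209 ]
```

The panel front is at about -222 mm against an expected -221 mm at the stop, so the drawer is fully out. I'll lift straight up.

>>> drive_tool([
  [[-0.02,0,0,0],[-0.03,0,0,0],[-0.05,0,0,0],[-0.08,0,0,0],[-0.08,0,0,0],[-0.08,0,0,0],[-0.08,0,0,0],[-0.08,0,0,0],[-0.08,0,0,0],[0,0.04,-0.08,0],[0,0.04,-0.08,0],[0,0.04,-0.08,0],[0,0.04,-0.08,0],[0,0.04,-0.08,0],[0,0.04,-0.08,0],[0,0.04,-0.08,0],[0,0.04,-0.08,0],[0,0.04,-0.08,0],[0,0.04,-0.08,0],[0,0,0,0]],
])

```text
time: 11.6
tool_pos: [0.3709, 0.3111, 0.2469]
ee_rot: [1.977, 1.57, 1.679]
wrist_force: [-0.3, 0.1, 0.5]
width: 0.0519
```

>>> drive_tool([
  [[0,0.06,-0.06,0],[0,0.06,-0.06,0],[0,0.06,-0.06,0],[0,0.06,-0.06,0],[0,0.06,-0.06,0],[0,0.06,-0.06,0],[0,0,0,0],[0,0,0,0],[0,0,0,0],[0,0,0,0]],
])

```text
time: 12.6
tool_pos: [0.3139, 0.4216, 0.2466]
ee_rot: [0.053, 1.57, -0.25]
wrist_force: [0.0, 0.6, -0.3]
width: 0.0521
```

```bash
python3 look.py 7
python3 - <<'E'
import cv2,numpy as np
a=cv2.imread("pics/side7.png");b=cv2.imread("pics/top7.png")
im=np.hstack([a[80:300,100:350],b[60:280,70:360]])
cv2.imwrite("pics/c7.png",cv2.resize(im,None,fx=1.48,fy=1.48))
c=np.hstack([cv2.resize(a[140:200,150:230],None,fx=5,fy=5),cv2.resize(b[205:265,170:250],None,fx=5,fy=5)])
cv2.imwrite("pics/d7.png",c)
E
```

```text
12.7 [0.3136 0.4218 0.2466] [ 0.4894 -0.341  -0.4321] 0.05176537033120609
[[ 0.0003  0.2985  0.9544]
 [ 0.0001  0.9544 -0.2985]
 [-1.      0.0002  0.0002]] -17.36805400078401
```

View pics/c7.png

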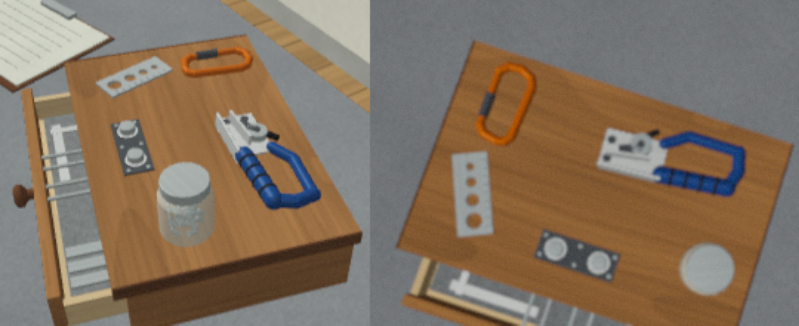

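View pics/d7.png

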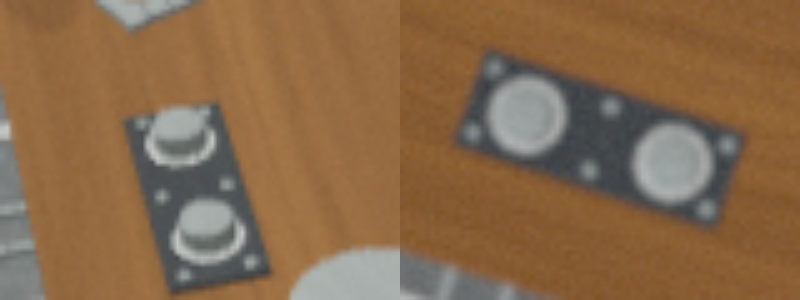

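Both caps are back up, the drawer is open, the shelf gear hasn't moved and the arm is clear with near-zero wrist force. Handing in.

```bash
python3 -c "
from bench import robot
print(robot.close_job())"
```

```text
the job is handed in; nothing more can be done
None
```

The drawer is open to its stop, both buttons are back up, and the job is handed in. I pressed both caps down together with one fingertip each and held them with about 19 N from roughly 4.8 to 9.6 s. I then lifted straight up and moved clear, finishing at 12.7 s.

**Last checks:**
- **Drawer:** while the buttons were held, the panel front measured about -222 mm in the shelf frame, against -221 mm expected at full travel. It did not move between pictures 1.6 s apart. After lift-off I only checked by eye that it was still open.
- **Buttons:** both caps look fully up in the side view.
- **Gear on the shelf:** it looks unmoved in both camera views; I judged this by eye, not by measurement.
- **Arm:** it is clear, with under 1 N at the wrist.

**Disagreements:**
- The outer edge of the right finger (the one in view) ended about 8 mm above the stated tip height, probably because the tip is bevelled. I opened the jaws slightly wider, from 48 to 52 mm, and contact came at the expected height.
- During the hold there was also a steady sideways force of about 8 N at the wrist. It was gone after lift-off, and I did not find its cause.

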